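# Walk the knee yoke block round to the bench fence

## Robot

A 6-joint arm with a two-finger parallel gripper is mounted at the origin on the work surface. World frame = base frame: x ahead of the robot, y to its left, z up, the work surface at z = 0. Lengths are in m, angles in rad, forces in N, time in s.
With the tool pointing down it reaches from about 0.375 to 0.9 m from the base axis. Payload 3.1 kg.
Tool frame: the origin (TCP) lies midway between the tips of the shut fingers; the grasp point (between the pads) lies 19 mm behind it; x points along the fingers, z is the direction in which the jaws open and shut, and the axes are right-handed (so a half turn about x gives the same grasp; the last joint's range is limited). The gripper opens to 85 mm and grips with 20 to 120 N. Pads are 22 mm wide; open, the fingers measure 114 mm over their backs; the gripper's body (76 mm by 85 mm) begins 54 mm behind the grasp point. The pads swing forward as they close: fully open they stand 13 mm farther back than shut.
Start: joints at [-0.178, 0.527, 1.433, -0, 1.181, -0.178], TCP at [0.625, 0, 0.231] pointing down, gripper open.
Joint ranges: [-3.08, 3.08], [-0.75, 2.2], [0.22, 2.44], [-1.43, 4.57], [0, 2.65], [-2.85, 2.85]. Speed limits (rad/s): [2.79, 2.79, 3.14, 3.14, 3.14, 3.14].

## Interface

Orientations are given as a unit quaternion [x, y, z, w].
In Python, from station import telemetry, optics, manip gives the robot as it stands.
- The arm moves only by the tool step_arm, never from a script. Its argument "commands" is a list of rows, each a list of 4 numbers: the shift along the tool's x, y, z in m, then the turn about the tool's x in rad. A call has 1 to 8 rows; each row is the pose to reach, as a shift and turn from the pose measured when the call began, along the tool's axes at that moment; what a row does not reach only later rows make up. A row lasts 1/12 s, in which the tool goes at most 41.7 mm and 7.16 degrees, less where a joint would pass 70% of its speed; a pose out of reach is approached as far as the arm can. A call with a gripper value outside its range is refused whole. "jaw" is the finger opening in m, from 0 to 0.0854, set as the call begins (left out, the last holds). The fingers move at their own pace and stop on an object; "grip_force" is the grip in N (left out, the last holds). Time passes only in rows, so rows that repeat a pose let the fingers close. It gives the time, the measured TCP pose, the force and the opening at its end, in the units of the state.
- telemetry.sense(): the state, without advancing time (a new reading comes with each control period).
- optics.snapshot(name): name is "scene" or "side" or "wrist"; returns the picture (420x560x3 uint8, red, green, blue); there is no depth.
- optics.camera_params(name): a dict with "mtx" (3x3 intrinsics, pixels), "k1" (the pictures are not rectified: a ray, as slopes to the right and down, at radius r is drawn at 1 + k1 r^2 times it, then the intrinsics apply), "origin" and "attitude" of the camera in the world. Camera axes: x right, y down, z forward; pixel columns grow to the right and rows downward; lengths in m; the calibration is good to about 2 mm. A picture is of the moment at which its call begins: read the wrist's pose just before it. camera_params takes no time and is no camera call; for the wrist camera it gives the pose at the moment of the call.
- manip.sign_off(): hands the job in, once; it reports no verdict.
The state is a dict: "t": time; "q": joint angles; "qd": joint speeds; "tau": joint torques, N m; "tcp_pos": TCP position; "tool_rot": TCP orientation; "force": force on the tool from outside, world axes, zero at the start; "ft_torque": the same for the moment, N m; "finger_gap": opening from 0.0 (shut) to 1.0 (fully open).
Only numpy, scipy, OpenCV 4.12 (cv2) and the standard library are available. Lean on these libraries where they do the work, as an engineer would, in place of code of your own. Each camera call takes 0.05 s, during which the arm holds its last target.

## Task

The heavy cast block that carries the knee yoke stands askew on the bench: walk it round with fingertip pushes only (alternate corners work best) and up to the steel fence, until its bright machined face bears flat against the fence and it cannot turn when the axle screw is torqued. Bring it up squarely, never letting it meet the fence corner first, and keep it flat on the bench, with no lifting or tipping. Push only on the block and keep off the yoke itself, leave everything else on the bench as it lies, and come away when the block is home.

Things in the scene. Friction and masses are not known exactly. Their poses are not given: they have to be found in the camera images.
- block: dark grey cast block, 96 mm (x) by 124 mm (y), 36 mm high, loose on the bench; about 0.9 kg with its yoke. Origin: centre of its underside; z up. +x side (x = +48 mm): the bright machined face, marked by a bright strip 18 mm wide along its top edge. At the start it is turned 0.5 to 1.1 rad counter-clockwise (from above) from facing the fence, its nearest corner 60 mm or more clear of it
- block_back (a point): middle of the block's back at bench height (block x = -48 mm, y = 0). Back and both ends (y = +62, -62 mm) are flat, upright, grey, and may be pushed anywhere from 4 to 36 mm above the bench. The block stands on four 20 mm square pads, 4 mm high, centred at x = +-32, y = +-42 mm: it resists turning as if its weight bore about 53 mm from its centre. Sliding it takes about 4 to 7 N
- yoke: the grey cast knee yoke bolted on top of the block and part of it: flange 52 x 70 mm and two upright ears, 12 mm thick, with brass bushes, rising to 77 mm above the bench. Origin: centre of its flange's underside, 4 mm behind the middle of the block's top, 36 mm above the bench; axes as the block's. Not to be touched.
- face_left (a point): left end (seen from behind the block, looking at the fence) of the block's machined face, at the face's surface 20 mm above the bench: x = +48, y = +62 mm on the block
- face_right (a point): right end of the block's machined face, likewise: x = +48, y = -62 mm on the block
- fence: bright steel bar 340 mm long, 22 mm thick, 30 mm high on two bolted feet, fixed to the bench beyond the block. Origin: on its working face (towards the robot), mid-length, at bench height. x points square into the bar, away from the block; y along the bar; z up. The block faces it when both x axes point the same way; seated, the block's origin is at x = -48 mm in this frame
- hex_case: bystander: open silver hex key set case, 100 x 66 x 52 mm with its lid upright; origin under its centre
- bumper_a: bystander: green silicone bumper, 30 mm across, 26 mm high, upright; origin under its centre
- bumper_b: bystander: the other green silicone bumper, the same
- torque_adapter: bystander: chrome torque adapter, 28 mm across, 58 mm high, upright; origin under its centre
- spare_yoke: bystander: a loose grey cast knee yoke, 52 x 70 mm, 41 mm high; origin under its centre
- driver: bystander: a screwdriver lying on the bench, about 200 mm long; origin under its middle
There are look-alikes about, which are no part of the job. What is shaped like the block but brown, orange or pink is not meant.

How it is judged:
By the outcome, as a careful person would: the job done as asked, in the order asked, and still so for the second after the job is handed in, with the robot touching nothing.
It also fails if it takes over 72 s, if anything falls off the work surface, if the arm or the gripper's body presses on something with over 40 N, if the wrist force passes 120 N, or if a joint passes its speed limit or range.

## Working session

There is one attempt and no reset: what is moved stays moved. The work goes in short steps, Python scripts to look and compute and a tool call to move; the robot and the scene stay as the last step left them, time stands still between calls to the robot, and variables do not carry over. Pictures are saved under pics/ and viewed, and the job is handed in when it is done.

Besides the shell and the picture viewer there is one more tool, called after "Emit:" by a JSON object that holds its "op" and its "data". step_arm: Moves the arm, as the interface text tells. Its arguments: {"type":"object","properties":{"commands":{"type":"array","items":{"type":"array","items":{"type":"number"}}},"jaw":{"type":"number"},"grip_force":{"type":"number"}},"required":["commands"]}

```bash
ls; mkdir -p pics
python3 - <<'E'
from station import telemetry, optics
import cv2
print(telemetry.sense())
for n in ["scene","side","wrist"]:
    p=optics.camera_params(n); print(n,p)
    im=optics.snapshot(n); cv2.imwrite(f"pics/{n}0.png",im[:,:,::-1])
E
```

```text
pics
{'t': 0.0, 'q': array([-1.78465069e-01,  5.28453074e-01,  1.43388414e+00,  1.30699813e-05,
        1.18137238e+00, -1.78534896e-01]), 'qd': array([-0.00126762, -0.00066838,  0.00088469,  0.00133332,  0.00035525,
       -0.00081297]), 'tau': array([ 2.50220628e-04, -4.42344439e+01, -1.78024775e+01, -2.06930472e-04,
        8.36740597e-03,  2.24214921e-05]), 'tcp_pos': array([6.24302939e-01, 1.80679575e-04, 2.30347419e-01]), 'tool_rot': array([1.14167345e-04, 7.07842188e-01, 1.60024310e-04, 7.06370582e-01]), 'force': array([ 0.42836677, -0.38565397,  0.86238708]), 'ft_torque': array([ 0.01699217, -0.02295068,  0.09175592]), 'finger_gap': 0.9973856448807563}
scene {'mtx': array([[497.27078229,   0.        , 277.50471737],
       [  0.        , 497.27078229, 216.53179874],
       [  0.        ,   0.        ,   1.        ]]), 'k1': -0.0888150867613208, 'origin': array([ 1.29285491, -0.28966106,  1.07216867]), 'attitude': array([ 0.7620123 ,  0.55702081, -0.19818654, -0.26417262])}
side {'mtx': array([[458.67668882,   0.        , 280.69478853],
       [  0.        , 458.67668882, 222.12811265],
       [  0.        ,   0.        ,   1.        ]]), 'k1': 0.011334597429148264, 'origin': array([0.33011377, 0.93781823, 0.66429475]), 'attitude': array([-0.08572611,  0.86797629, -0.48554152,  0.05930953])}
wrist {'mtx': array([[336.10144161,   0.        , 281.31687144],
       [  0.        , 336.10144161, 209.47320002],
       [  0.        ,   0.        ,   1.        ]]), 'k1': 0.016434739836886342, 'origin': array([0.62506732, 0.08235973, 0.3720077 ]), 'attitude': array([ 9.87130993e-01,  2.35784001e-04, -1.06235983e-03,  1.59910033e-01])}
```

View pics/scene0.png

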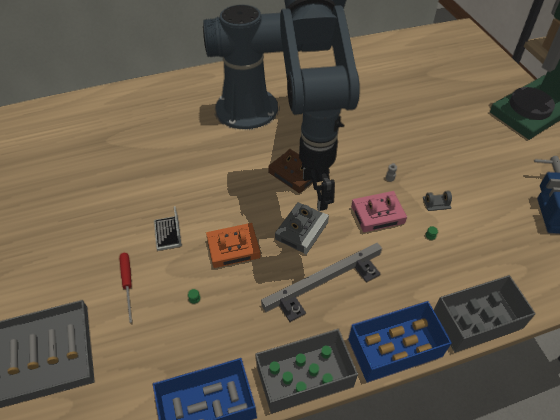

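View pics/side0.png

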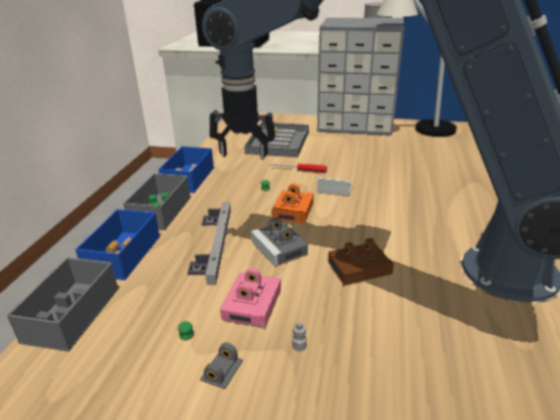

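View pics/wrist0.png

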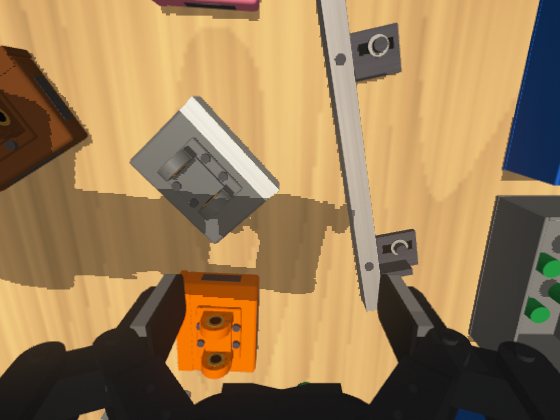

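The wrist view shows the grey block with its strip from about (195,97) to (279,187), its back corners at about (131,161) and (215,243), and the fence's front edge from about (320,0) to (367,308). The brown, orange and pink blocks are look-alikes. Next I'll measure accurately.

```bash
cat > h.py <<'E'
import numpy as np, cv2
from scipy.spatial.transform import Rotation as R
from station import telemetry, optics
def ray(P,uv):
    K=P['mtx'];d=np.array([P['k1'],0,0,0,0.])
    n=cv2.undistortPoints(np.array(uv,float).reshape(-1,1,2),K,d).reshape(-1,2)
    v=np.c_[n,np.ones(len(n))]@R.from_quat(P['attitude']).as_matrix().T
    return np.array(P['origin']),v
def plane(P,uv,z):
    o,v=ray(P,uv); return o+v*((z-o[2])/v[:,2])[:,None]
def proj(P,X):
    X=np.atleast_2d(X); c=(X-P['origin'])@R.from_quat(P['attitude']).as_matrix()
    s=c[:,:2]/c[:,2:]; r2=(s**2).sum(1,keepdims=True); s=s*(1+P['k1']*r2)
    return s*[P['mtx'][0,0],P['mtx'][1,1]]+P['mtx'][:2,2]
def shot(n,name):
    P=optics.camera_params(n); im=optics.snapshot(n)[:,:,::-1].copy(); cv2.imwrite(f'pics/{name}.png',im); return P,im
E
python3 - <<'E'
import cv2
im=cv2.imread('pics/wrist0.png'); a=im[80:260,110:300]
cv2.imwrite('pics/z0.png',cv2.resize(a,None,fx=3.2,fy=3.2,interpolation=cv2.INTER_CUBIC))
b=im[0:320,300:420]; cv2.imwrite('pics/z1.png',cv2.resize(b,None,fx=1.8,fy=1.8))
E
```

```text
(no output)
```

View pics/z0.png

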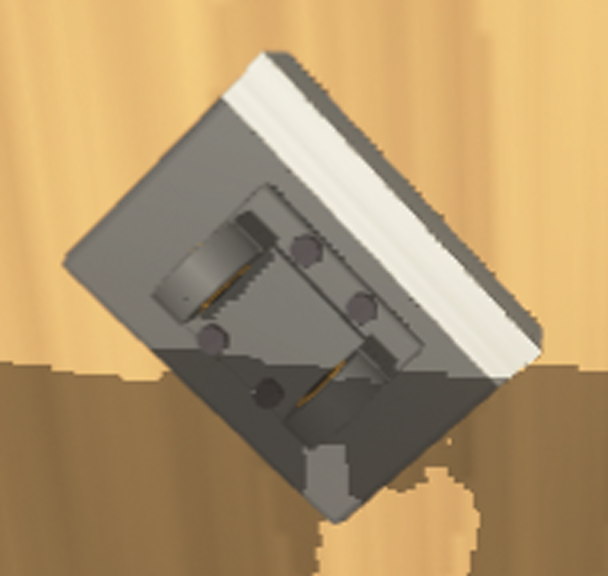

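View pics/z1.png

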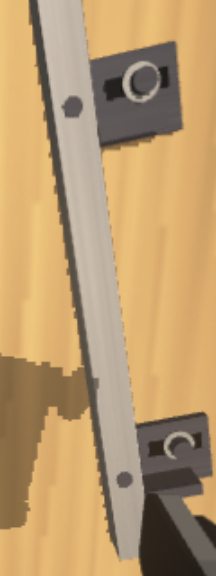

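```bash
cat >> h.py <<'E'
def fence_edge(P,im,rows,lo=300,hi=420):
    hsv=cv2.cvtColor(im,cv2.COLOR_BGR2HSV); pts=[]
    for r in rows:
        m=(hsv[r,lo:hi,1]<45)&(hsv[r,lo:hi,2]>125)
        i=np.where(m)[0]
        if len(i)>8: pts.append((lo+i[0]-.0,r))
    return np.array(pts,float)
E
python3 - <<'E'
from h import *
im=cv2.imread('pics/wrist0.png'); P=optics.camera_params('wrist')
pts=fence_edge(P,im,range(0,300,6)); print(pts[::6].tolist())
W=plane(P,pts,.030)
l=cv2.fitLine(W[:,:2].astype(np.float32),cv2.DIST_HUBER,0,.01,.01).ravel();d=l[:2]*np.sign(l[1])
print('fence dir y',d,'pt',l[2:], 'normal ang',np.arctan2(-d[0],d[1]))
n=np.array([d[1],-d[0]])
res=(W[:,:2]-l[2:])@n; print('res mm',np.round(res*1e3,1)[::5])
c=plane(P,[(192.4,96.4),(278.8,190),(215.6,243.2),(130.4,162.2)],.036)
print(c.round(4))
fl,fr,br,bl=c[:,:2]
print('lens',np.linalg.norm(fl-fr),np.linalg.norm(bl-br),np.linalg.norm(fl-bl),np.linalg.norm(fr-br))
ctr=c.mean(0)[:2]; x=(fl+fr-bl-br); yaw=np.arctan2(x[1],x[0])
print('centre',ctr,'yaw',yaw,'yaw rel',yaw-np.arctan2(n[1],n[0]))
print('dist to fence',(l[2:]-c[:,:2])@n,(l[2:]-ctr)@n)
e=plane(P,[(366,310)],.03); print(e)
for nm in ['scene']:
    Q=optics.camera_params(nm); print(proj(Q,c).round(1), proj(Q,W[[0,-1]]).round(1))
E
```

```text
[[321.0, 0.0], [326.0, 36.0], [331.0, 72.0], [336.0, 108.0], [342.0, 144.0], [347.0, 180.0], [353.0, 216.0], [358.0, 252.0], [363.0, 288.0]]
fence dir y [-0.20229703  0.9793242 ] pt [0.68769795 0.02634816] normal ang 0.20370288
res mm [ 0.2 -0.1 -0.4  0.1 -0.2  0.3 -0.1  2.6  0.  -0.5]
[[ 0.5404  0.0831  0.036 ]
 [ 0.6219 -0.0083  0.036 ]
 [ 0.5529 -0.0683  0.036 ]
 [ 0.4729  0.0204  0.036 ]]
lens 0.1224814582919518 0.1194217522239884 0.09211308465890448 0.09146306848646057
centre [0.54702599 0.00674082] yaw 0.7324648293345408 yaw rel 0.5287619474022822
dist to fence [0.13277141 0.07144673 0.15117933 0.21152239] 0.14172996315353348
[[ 0.72506275 -0.15723146  0.03      ]]
[[328.9 215.2]
 [306.8 247.7]
 [276.1 232.8]
 [298.4 202.4]] [[374.6 243.6]
 [270.4 295. ]]
```

Run:
```python
from h import *
P=optics.camera_params('wrist')
n=('brown front corner top','brown right-top','brown lower','orange TL','orange TR','pink bottom L','pink bottom R')
c=plane(P,[(89,133),(30,48),(5,190),(181,272),(259,276),(155,3),(260,10)],.036)
C=np.array([.547,.0067]);y=.7325;M=np.array([[np.cos(y),np.sin(y)],[-np.sin(y),np.cos(y)]])
for a,b in zip(n,c): print(a,b[:2].round(3),'in block frame',(M@(b[:2]-C)).round(3))
```

```text
brown front corner top [0.437 0.049] in block frame [-0.054  0.105]
brown right-top [0.398 0.123] in block frame [-0.032  0.186]
brown lower [ 0.341 -0.009] in block frame [-0.163  0.126]
orange TL [ 0.512 -0.104] in block frame [-0.1   -0.059]
orange TR [ 0.599 -0.109] in block frame [-0.038 -0.121]
pink bottom L [0.515 0.16 ] in block frame [0.078 0.135]
pink bottom R [0.606 0.155] in block frame [0.143 0.071]
```

Emit:
{"op": "step_arm", "data": {"commands": [[0.0,-0.006,-0.018,0.11],[0.0,-0.012,-0.036,0.22],[0.01,-0.018,-0.055,0.33],[0.02,-0.024,-0.074,0.44],[0.04,-0.03,-0.093,0.55],[0.06,-0.036,-0.112,0.66],[0.08,-0.043,-0.132,0.77],[0.08,-0.043,-0.132,0.838]], "jaw": 0.06, "grip_force": 60}}

```text
t: 0.82
tcp_pos: [0.4848, -0.0419, 0.1472]
tool_rot: [0.289, 0.65, -0.29, 0.64]
force: [-0.2, -0.4, -0.3]
finger_gap: 0.703
```

Emit:
{"op": "step_arm", "data": {"commands": [[0,0,0,0],[0,0,0,0]]}}

```text
t: 0.98
tcp_pos: [0.4837, -0.0417, 0.1466]
tool_rot: [0.288, 0.652, -0.29, 0.639]
force: [0.2, -0.1, 0.6]
finger_gap: 0.703
```

Run:
```python
from h import *
P,im=shot('wrist','w1'); s=telemetry.sense(); print(s['t'],s['tcp_pos'],s['tool_rot'],s['force'],s['finger_gap'])
Q=R.from_quat(s['tool_rot']).as_matrix();print(Q.round(3), np.arctan2(Q[1,1],Q[0,1]))
```

```text
1.0333 [ 0.48496041 -0.04191587  0.14714516] [ 0.28822054  0.65071717 -0.28992796  0.63987332] [-0.45664459 -0.16495049 -0.23464757] 0.7031666798309646
[[-0.015  0.746  0.666]
 [ 0.004  0.666 -0.746]
 [-1.    -0.008 -0.013]] 0.728518993907343
```

View pics/w1.png

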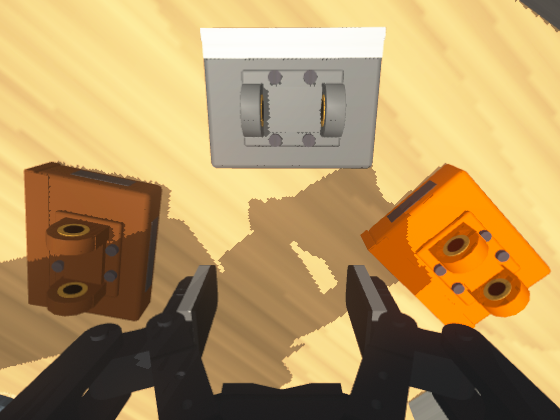

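The view shows the block square ahead, with its back edge from (213,167) to (372,167). Orange's nearest corner is at (362,240), close to the right finger's way down, so I'll check the clearances.

Run:
```python
from h import *
s=telemetry.sense();P=optics.camera_params('wrist')
Q=R.from_quat(s['tool_rot']).as_matrix();f=Q[:2,1]/np.linalg.norm(Q[:2,1]); l=np.array([-f[1],f[0]])
def rep(nm,uv,z):
    w=plane(P,[uv],z)[0]; d=w[:2]-s['tcp_pos'][:2]; print(nm,w.round(4),'fwd,left',(d@f).round(4),(d@l).round(4))
for nm,uv,z in [('bl',(213,167),.036),('br',(372,167),.036),('fl',(201,27),.036),('fr',(386,27),.036),('orange corner',(362,240),.036),('orange top',(445,164),.036),('orange ear',(442,240),.077),('orange ear2',(470,290),.077),('brown corner',(162,185),.036),('brown low',(140,320),.036),('brown ear',(105,230),.077),('tipL',(208,266),.147+.0085),('tipR',(355,266),.147+.0085)]: rep(nm,uv,z)
```

```text
bl [0.4722 0.019  0.036 ] fwd,left 0.031 0.0539
br [ 0.5527 -0.0708  0.036 ] fwd,left 0.0313 -0.0666
fl [0.5416 0.083  0.036 ] fwd,left 0.1255 0.0555
fr [ 0.6232 -0.0089  0.036 ] fwd,left 0.1251 -0.0674
orange corner [ 0.5059 -0.1088  0.036 ] fwd,left -0.0289 -0.0638
orange top [ 0.5905 -0.1096  0.036 ] fwd,left 0.0337 -0.1208
orange ear [ 0.5489 -0.129   0.077 ] fwd,left -0.0102 -0.1075
orange ear2 [ 0.5371 -0.1737  0.077 ] fwd,left -0.0489 -0.133
brown corner [0.4345 0.0397 0.036 ] fwd,left 0.0167 0.0945
brown low [ 0.3188 -0.0181  0.036 ] fwd,left -0.1081 0.1284
brown ear [0.4011 0.0458 0.077 ] fwd,left -0.0042 0.1213
tipL [ 0.4717 -0.0099  0.1555] fwd,left 0.0114 0.0328
tipR [ 0.5153 -0.058   0.1555] fwd,left 0.0119 -0.0322
```

Emit:
{"op": "step_arm", "data": {"commands": [[0.01,0.006,0.006,0],[0.03,0.006,0.006,0],[0.05,0.006,0.006,0],[0.07,0.006,0.006,0],[0.09,0.006,0.006,0],[0.11,0.006,0.006,0],[0.125,0.006,0.006,0],[0.131,0.006,0.006,0]]}}

```text
t: 1.7
tcp_pos: [0.4921, -0.0417, 0.0146]
tool_rot: [0.288, 0.651, -0.289, 0.64]
force: [0.1, -0.5, -0.1]
finger_gap: 0.698
```

Emit:
{"op": "step_arm", "data": {"commands": [[0,0,0,0],[0,0,0,0]]}}

```text
t: 1.87
tcp_pos: [0.4931, -0.0418, 0.0147]
tool_rot: [0.287, 0.651, -0.289, 0.641]
force: [0.2, 0.4, -0.2]
finger_gap: 0.704
```

```bash
cat > st.py <<'E'
from h import *
import sys
P,im=shot('wrist',sys.argv[1]); s=telemetry.sense(); print(s['t'],s['tcp_pos'].round(4),s['force'].round(2),s['ft_torque'].round(2),s['finger_gap'])
Q=R.from_quat(s['tool_rot']).as_matrix();print('x axis',Q[:,0].round(3),'fwd yaw',np.arctan2(Q[1,1],Q[0,1]).round(4),'rel fence',np.arctan2(Q[1,1],Q[0,1]).round(4)-.2037)
E
python3 st.py w2
```

```text
1.9167 [ 0.4932 -0.0419  0.0152] [0.08 0.68 0.1 ] [-0.01 -0.05 -0.01] 0.7014452435864297
x axis [-0.014  0.004 -1.   ] fwd yaw 0.7311 rel fence 0.5274
```

View pics/w2.png

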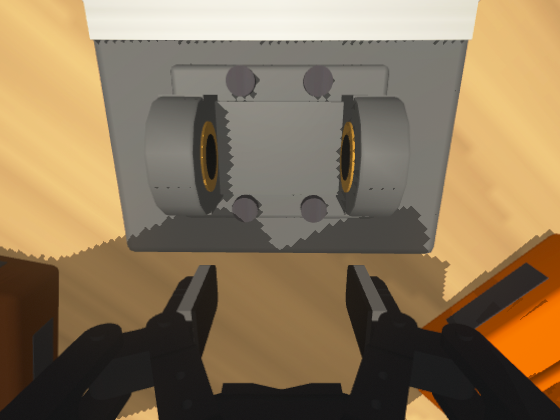

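Emit:
{"op": "step_arm", "data": {"commands": [[0,0.004,0,0],[0,0.008,0,0],[0,0.011,0,0],[0,0.013,0,0],[0,0.015,0,0],[0,0.017,0,0],[0,0.018,0,0],[0,0.018,0,0]]}}

```text
t: 2.58
tcp_pos: [0.5052, -0.0306, 0.016]
tool_rot: [0.286, 0.652, -0.289, 0.64]
force: [-5.2, -5.8, 6.2]
finger_gap: 0.703
```

```bash
python3 st.py w3
```

```text
2.6333 [ 0.5052 -0.0306  0.016 ] [-5.77 -6.44  6.85] [-1.04  0.8  -0.07] 0.7036987831601836
x axis [-0.016  0.002 -1.   ] fwd yaw 0.7327 rel fence 0.529
```

View pics/w3.png

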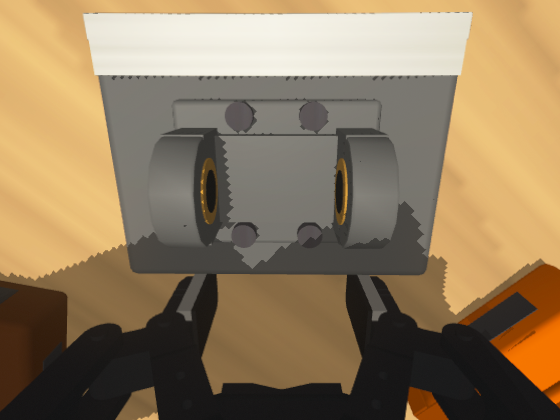

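Emit:
{"op": "step_arm", "data": {"commands": [[-0.001,0.0025,-0.0015,0.025],[-0.001,0.0051,-0.0029,0.05],[-0.001,0.0077,-0.0042,0.075],[-0.001,0.0103,-0.0054,0.1],[-0.001,0.0129,-0.0066,0.125],[-0.001,0.0156,-0.0078,0.15],[-0.001,0.0183,-0.0088,0.175],[-0.001,0.0211,-0.0098,0.2]]}}

```text
t: 3.3
tcp_pos: [0.5104, -0.0093, 0.0175]
tool_rot: [0.346, 0.622, -0.354, 0.606]
force: [-7.4, -5.9, 7.7]
finger_gap: 0.7
```

```bash
python3 st.py w4
```

```text
3.35 [ 0.5107 -0.0088  0.0175] [-7.62 -5.24  4.98] [-0.69  1.11  0.04] 0.7089236849098477
x axis [-0.024  0.003 -1.   ] fwd yaw 0.5333 rel fence 0.3296
```

View pics/w4.png

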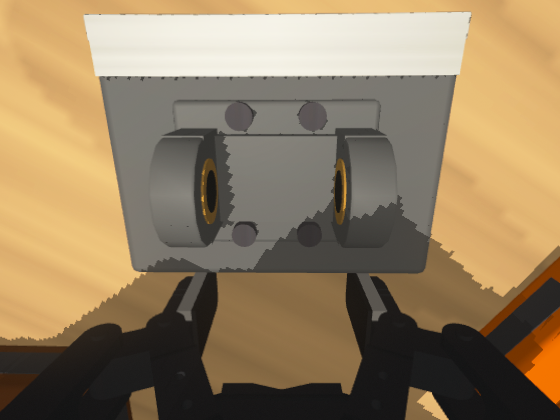

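Emit:
{"op": "step_arm", "data": {"commands": [[0,0.0025,-0.0015,0.025],[0,0.0051,-0.0029,0.05],[0,0.0077,-0.0042,0.075],[0,0.0103,-0.0054,0.1],[0,0.0129,-0.0066,0.125],[0,0.0156,-0.0078,0.15],[0,0.0183,-0.0088,0.175],[0,0.0211,-0.0098,0.2]]}}

```text
t: 4.02
tcp_pos: [0.5179, 0.0107, 0.0178]
tool_rot: [0.402, 0.588, -0.416, 0.565]
force: [-10.3, -4.8, 10.7]
finger_gap: 0.704
```

```bash
python3 st.py w5
```

```text
4.0667 [0.5184 0.0112 0.0177] [-8.82 -3.31  7.48] [-0.39  1.57  0.11] 0.7017853299783635
x axis [-0.036  0.003 -0.999] fwd yaw 0.3344 rel fence 0.13069999999999998
```

View pics/w5.png

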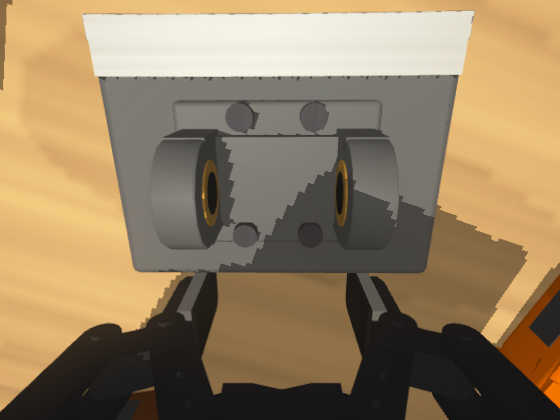

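Emit:
{"op": "step_arm", "data": {"commands": [[-0.0001,0.0026,-0.0015,0.026],[-0.0002,0.0053,-0.003,0.052],[-0.0003,0.008,-0.0043,0.078],[-0.0004,0.0107,-0.0056,0.104],[-0.0005,0.0136,-0.0069,0.131],[-0.0006,0.0162,-0.0066,0.131],[-0.0007,0.0189,-0.0062,0.131],[-0.0008,0.0215,-0.0059,0.131]]}}

```text
t: 4.73
tcp_pos: [0.5297, 0.0247, 0.0181]
tool_rot: [0.436, 0.563, -0.456, 0.533]
force: [-11.0, -2.8, 7.5]
finger_gap: 0.704
```

```bash
python3 st.py w6; python3 -c "
from h import *
shot('scene','s6');shot('side','d6')"
```

```text
4.7833 [0.5308 0.0248 0.0181] [-8.83 -0.2   5.03] [-0.03  1.35  0.05] 0.702004491192945
x axis [-0.049  0.004 -0.999] fwd yaw 0.205 rel fence 0.0012999999999999956
```

View pics/w6.png

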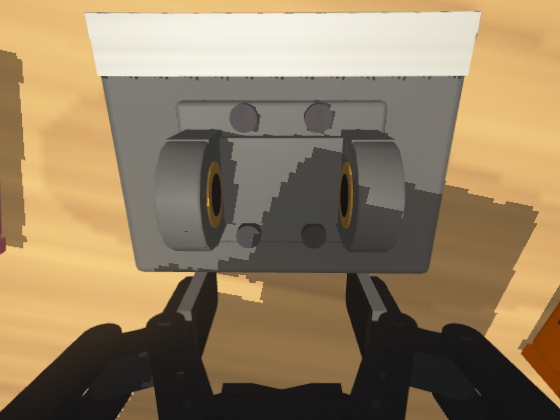

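View pics/s6.png

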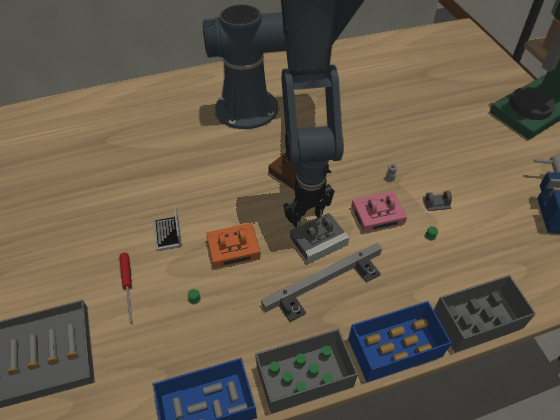

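View pics/d6.png

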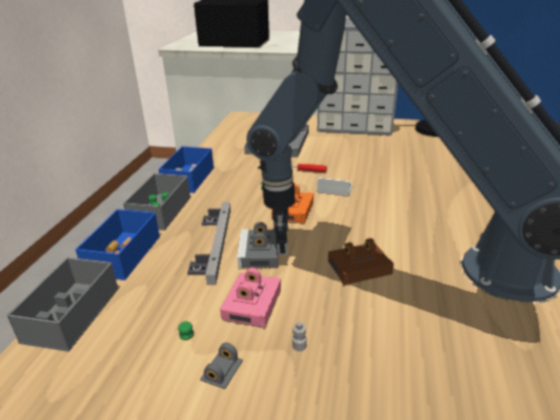

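Run:
```python
import cv2
im=cv2.imread('pics/s6.png'); a=im[205:320,255:395]
cv2.imwrite('pics/z6.png',cv2.resize(a,None,fx=5,fy=5,interpolation=cv2.INTER_CUBIC))
```

```text
(no output)
```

View pics/z6.png

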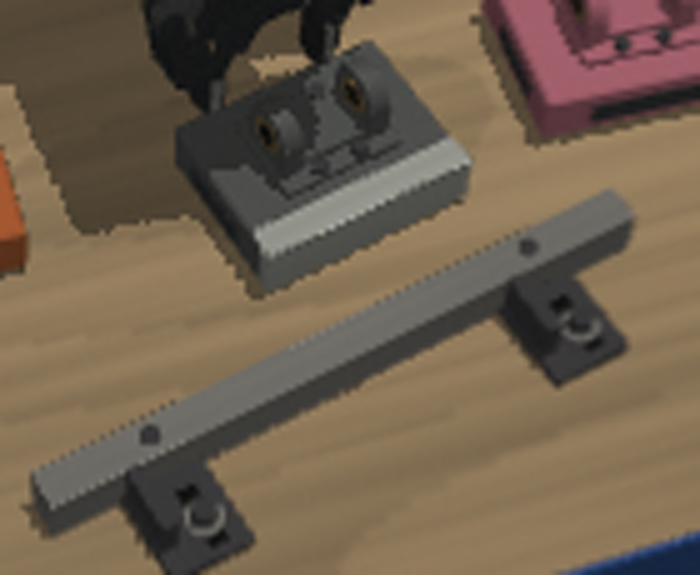

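```bash
cat >> h.py <<'E'
def edge_cols(im,p0,p1,half,sign,chan='sat',n=60):
    """sub-pixel edge positions along columns near the line p0-p1; sign of the gradient going down"""
    hsv=cv2.cvtColor(im,cv2.COLOR_BGR2HSV).astype(float); g=hsv[:,:,1] if chan=='sat' else hsv[:,:,2]
    out=[]
    for t in np.linspace(0,1,n):
        u=int(round(p0[0]+t*(p1[0]-p0[0]))); v=p0[1]+(u-p0[0])*(p1[1]-p0[1])/(p1[0]-p0[0])
        rr=np.arange(int(round(v))-half,int(round(v))+half+1); gr=sign*(g[rr+1,u]-g[rr-1,u])/2
        gr=np.clip(gr,0,None); k=gr.argmax()
        if gr[k]<8: continue
        s=slice(max(k-1,0),k+2); out.append((u,(gr[s]*rr[s]).sum()/gr[s].sum()))
    return np.array(out)
def line(W):
    l=cv2.fitLine(W[:,:2].astype(np.float32),cv2.DIST_HUBER,0,1e-4,1e-4).ravel(); d=l[:2]*np.sign(l[1]); return d,l[2:]
E
cat > meas.py <<'E'
from h import *
import sys
def meas(name,b0,b1,f0,f1):
    P=optics.camera_params('scene'); im=cv2.imread(name)
    b=edge_cols(im,b0,b1,3,-1,'val'); f=edge_cols(im,f0,f1,3,-1,'sat')
    Wb=plane(P,b,.0355); Wf=plane(P,f,.030)
    db,pb=line(Wb); df,pf=line(Wf); n=np.array([df[1],-df[0]])
    print('n pts',len(b),len(f),'fence dir',df.round(4),'yaw',np.arctan2(-df[0],df[1]).round(4),'block rel yaw',(np.arctan2(-db[0],db[1])-np.arctan2(-df[0],df[1])).round(4))
    print('resid px-ish mm',(np.std((Wb[:,:2]-pb)@[db[1],-db[0]])*1e3).round(2),(np.std((Wf[:,:2]-pf)@n)*1e3).round(2))
    e=np.array([Wb[:,:2][0],Wb[:,:2][-1]]); print('gap mm ends',((pf-e)@n*1e3).round(1), 'ends',e.round(4).tolist(), 'fence pt',pf.round(4))
    return im,b,f
if __name__=='__main__':
    a=[float(x) for x in sys.argv[2:]]
    meas(sys.argv[1],a[0:2],a[2:4],a[4:6],a[6:8])
E
python3 meas.py pics/s6.png 309 255.5 347 238 266 297.5 372 245.5
```

```text
n pts 60 60 fence dir [-0.2009  0.9796] yaw 0.2022 block rel yaw 0.0027
resid px-ish mm 0.71 0.36
gap mm ends [46.  46.8] ends [[0.6471, -0.0115], [0.6232, 0.1013]] fence pt [ 0.6941 -0.0117]
```

Emit:
{"op": "step_arm", "data": {"commands": [[-0.0002,0.004,0,0],[-0.0004,0.008,0,0],[-0.0006,0.012,0,0],[-0.0008,0.016,0,0],[-0.001,0.02,0,0],[-0.0012,0.024,0,0],[-0.0014,0.028,0,0],[-0.0016,0.031,0,0]]}}

```text
t: 5.55
tcp_pos: [0.5556, 0.0318, 0.0182]
tool_rot: [0.433, 0.566, -0.458, 0.531]
force: [-8.3, -1.0, 4.3]
finger_gap: 0.702
```

```bash
python3 st.py w7
python3 - <<'E'
from h import *
P,im=shot('scene','s7');a=im[205:320,255:395]
cv2.imwrite('pics/z7.png',cv2.resize(a,None,fx=5,fy=5,interpolation=cv2.INTER_CUBIC))
E
```

```text
5.6 [0.5568 0.0319 0.0183] [-6.22 -0.27  1.05] [-0.07  0.95  0.08] 0.7048799692029164
x axis [-0.059  0.005 -0.998] fwd yaw 0.2065 rel fence 0.002799999999999997
```

View pics/w7.png

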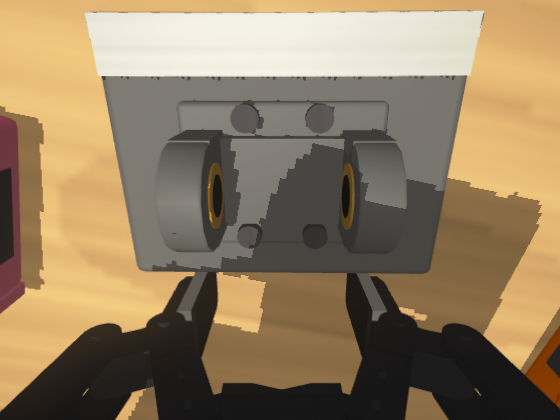

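View pics/z7.png

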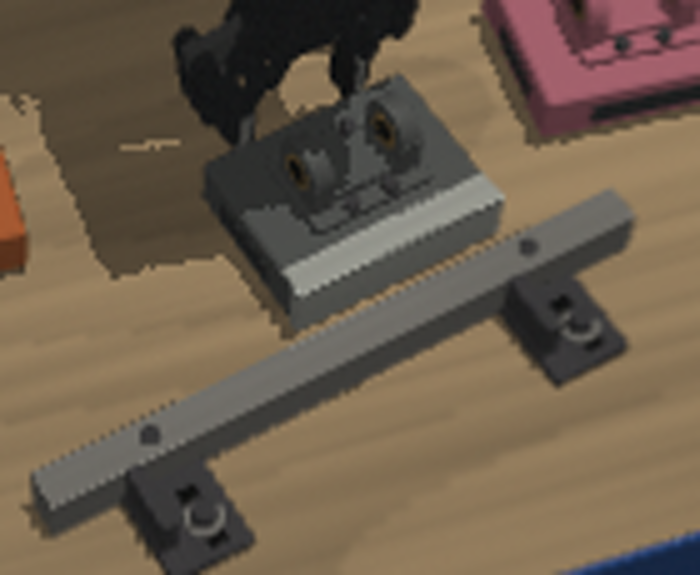

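```bash
python3 meas.py pics/s7.png 315 263 353 245.6 266 297.5 372 245.5
```

```text
n pts 60 60 fence dir [-0.2004  0.9797] yaw 0.2017 block rel yaw 0.0011
resid px-ish mm 0.64 0.36
gap mm ends [18.8 18.5] ends [[0.6738, -0.0053], [0.6514, 0.1062]] fence pt [0.6872 0.0233]
```

Emit:
{"op": "step_arm", "data": {"commands": [[-0.0001,0.003,0,0],[-0.0002,0.006,0,0],[-0.0004,0.0085,0,0],[-0.0006,0.011,0,0],[-0.0007,0.013,0,0.001],[-0.0008,0.015,0,0.001],[-0.0009,0.0165,0,0.001],[-0.0009,0.0165,0,0.001]]}}

```text
t: 6.32
tcp_pos: [0.5679, 0.0359, 0.0182]
tool_rot: [0.432, 0.569, -0.46, 0.528]
force: [-8.6, -1.4, 3.6]
finger_gap: 0.702
```

```bash
python3 st.py w8
python3 - <<'E'
from h import *
P,im=shot('scene','s8');a=im[205:320,255:395]
cv2.imwrite('pics/z8.png',cv2.resize(a,None,fx=5,fy=5,interpolation=cv2.INTER_CUBIC))
E
python3 meas.py pics/s8.png 319 267.3 356 250 266 297.5 372 245.5
```

```text
6.3667 [0.5679 0.0359 0.0183] [-7.77 -2.11  3.73] [-0.3   1.1   0.09] 0.7027791284118458
x axis [-0.069  0.005 -0.998] fwd yaw 0.2072 rel fence 0.003500000000000003
n pts 60 37 fence dir [-0.2006  0.9797] yaw 0.202 block rel yaw -0.0038
resid px-ish mm 0.55 0.33
gap mm ends [7.5 7.2] ends [[0.684, 0.0015], [0.6621, 0.11]] fence pt [ 0.6947 -0.0136]
```

View pics/z8.png

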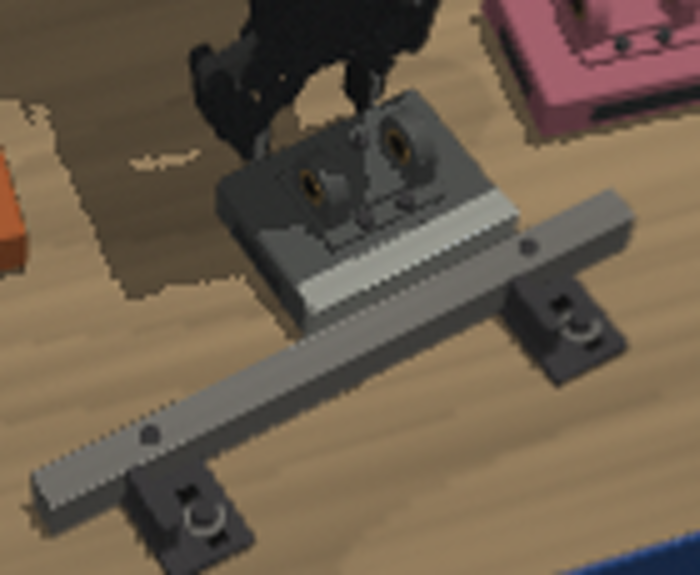

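View pics/w8.png

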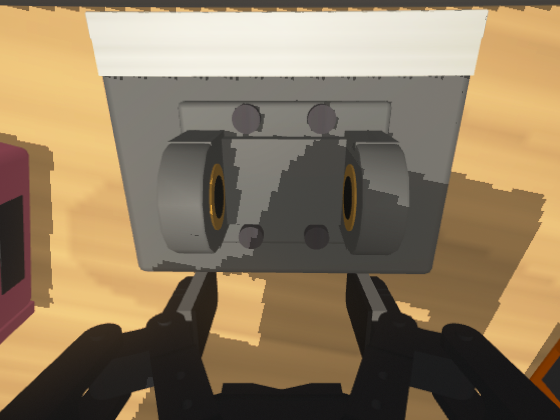

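Run:
```python
import cv2,numpy as np
im=cv2.imread('pics/w8.png')
a=np.vstack([im[0:24,60:190],im[0:24,390:520]])
cv2.imwrite('pics/z9.png',cv2.resize(a,None,fx=6,fy=6,interpolation=cv2.INTER_NEAREST))
```

```text
(no output)
```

View pics/z9.png

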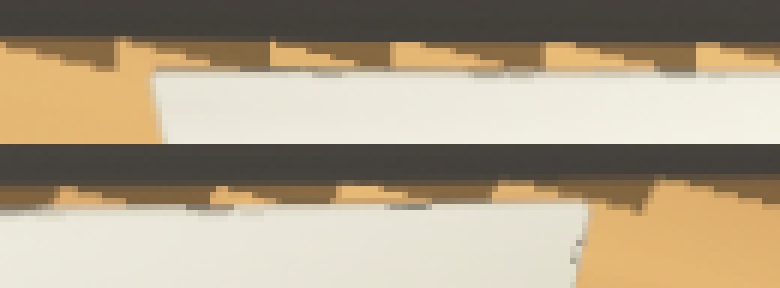

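```bash
cat > wm.py <<'E'
from h import *
import sys
def wm(P,im,fb=(2,10),bb=(8,16),zf=0.0):
    hsv=cv2.cvtColor(im,cv2.COLOR_BGR2HSV).astype(float); F=[];B=[]
    for u in range(95,480,3):
        s=hsv[:,u,1]; v=hsv[:,u,2]
        r=np.arange(*fb); g=s[r+1]-s[r-1]; k=g.argmax()
        if g[k]>20: F.append((u,r[k]))
        r=np.arange(*bb); g=v[r+1]-v[r-1]; k=g.argmax()
        if g[k]>20: B.append((u,r[k]))
    F=np.array(F,float);B=np.array(B,float)
    Wf=plane(P,F,zf);Wb=plane(P,B,.0355)
    df,pf=line(Wf);db,pb=line(Wb);n=np.array([df[1],-df[0]])
    print(len(F),len(B),'fence yaw',np.arctan2(-df[0],df[1]).round(4),'block yaw',np.arctan2(-db[0],db[1]).round(4),'gaps',((pf-Wb[[0,-1],:2])@n*1e3).round(2),'std',(np.std((Wf[:,:2]-pf)@n)*1e3).round(2))
if __name__=='__main__':
    wm(optics.camera_params('wrist'),cv2.imread(sys.argv[1]))
E
python3 wm.py pics/w8.png
```

```text
129 129 fence yaw 0.2046 block yaw 0.2016 gaps [6.6  6.03] std 0.1
```

Emit:
{"op": "step_arm", "data": {"commands": [[-0.0001,0.0025,0,0],[-0.0002,0.0045,0,0.001],[-0.0003,0.006,0,0.001],[-0.0004,0.007,0,0.002],[-0.0005,0.008,0,0.002],[-0.0005,0.0085,0,0.002],[-0.0006,0.009,0,0.002],[-0.0006,0.009,0,0.002]]}}

```text
t: 7.08
tcp_pos: [0.5718, 0.038, 0.0183]
tool_rot: [0.429, 0.571, -0.462, 0.525]
force: [-8.4, -2.6, 5.3]
finger_gap: 0.703
```

```bash
python3 st.py w9
python3 - <<'E'
import cv2,numpy as np
im=cv2.imread('pics/w9.png')
a=np.vstack([im[0:24,60:190],im[0:24,390:520]])
cv2.imwrite('pics/z10.png',cv2.resize(a,None,fx=6,fy=6,interpolation=cv2.INTER_NEAREST))
E
```

```text
7.1333 [0.5717 0.038  0.0183] [-8.61 -2.04  4.37] [-0.48  1.31 -0.02] 0.7020179948923143
x axis [-0.08   0.005 -0.997] fwd yaw 0.2064 rel fence 0.002700000000000008
```

View pics/w9.png

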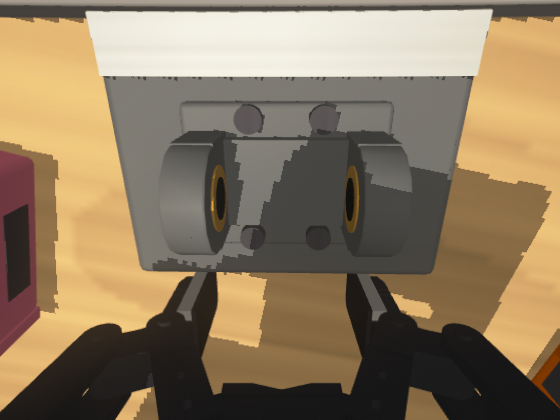

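View pics/z10.png

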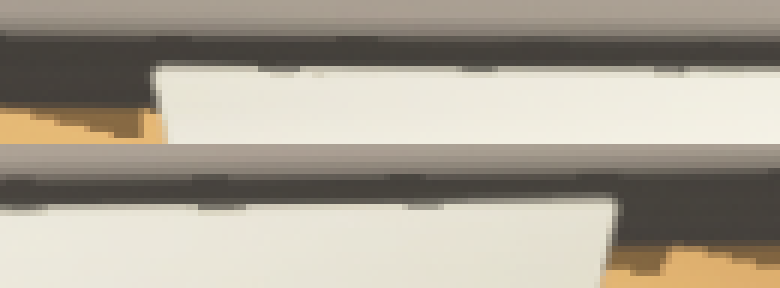

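```bash
cat > wm2.py <<'E'
from h import *
import sys
def go(f):
    P=optics.camera_params('wrist'); im=cv2.imread(f)
    v=cv2.cvtColor(im,cv2.COLOR_BGR2HSV)[:,:,2].astype(float); s=cv2.cvtColor(im,cv2.COLOR_BGR2HSV)[:,:,1].astype(float); F=[];B=[]
    for u in range(100,478,3):
        r=np.arange(2,24); g=v[r+1,u]-v[r-1,u]
        k=g.argmax(); B.append((u,r[k])); kk=g[:k].argmin() if k>1 else None
        if kk is not None and g[kk]<-30: F.append((u,r[kk]))
    F=np.array(F,float);B=np.array(B,float);Wf=plane(P,F,.030);Wb=plane(P,B,.0355)
    df,pf=line(Wf);db,pb=line(Wb);n=np.array([df[1],-df[0]])
    L=[np.array(pb)+db*t for t in (.05,-.05)]
    print(len(F),len(B),'fence yaw',np.arctan2(-df[0],df[1]).round(4),'block yaw',np.arctan2(-db[0],db[1]).round(4),'gaps L,R',[round(float((pf-x)@n*1e3),2) for x in L])
go(sys.argv[1])
E
python3 wm2.py pics/w9.png
```

```text
126 126 fence yaw 0.2042 block yaw 0.2058 gaps L,R [2.14, 1.99]
```

Emit:
{"op": "step_arm", "data": {"commands": [[-0.0001,0.002,0,0],[-0.0002,0.0035,0,0],[-0.0003,0.0045,0,0.001],[-0.0004,0.0052,0,0.001],[-0.0004,0.0058,0,0.001],[-0.0005,0.0063,0,0.001],[-0.0005,0.0067,0,0.001],[-0.0005,0.0067,0,0.001]]}}

```text
t: 7.8
tcp_pos: [0.5732, 0.0393, 0.0184]
tool_rot: [0.426, 0.574, -0.465, 0.522]
force: [-10.2, -5.5, 5.8]
finger_gap: 0.703
```

```bash
python3 st.py w10;python3 wm2.py pics/w10.png
```

```text
7.85 [0.5732 0.0393 0.0185] [-8.84 -4.05  6.42] [-0.74  1.47 -0.08] 0.7019041802992333
x axis [-0.092  0.005 -0.996] fwd yaw 0.2065 rel fence 0.002799999999999997
10 126 fence yaw 0.2045 block yaw 0.2042 gaps L,R [1.16, 1.2]
```

Emit:
{"op": "step_arm", "data": {"commands": [[-0.0002,0.003,0,0],[-0.0004,0.005,0,0],[-0.0005,0.006,0,0],[-0.0006,0.007,0,0],[-0.0007,0.008,0,0.001],[-0.0008,0.009,0,0.001],[-0.0009,0.0095,0,0.001],[-0.0009,0.0095,0,0.001]]}}

```text
t: 8.52
tcp_pos: [0.573, 0.0394, 0.0187]
tool_rot: [0.42, 0.58, -0.47, 0.516]
force: [-16.3, -11.4, 11.3]
finger_gap: 0.702
```

```bash
python3 st.py w11;python3 wm2.py pics/w11.png
python3 - <<'E'
from h import *
P,im=shot('scene','s11');a=im[205:320,255:395]
cv2.imwrite('pics/z11.png',cv2.resize(a,None,fx=5,fy=5,interpolation=cv2.INTER_CUBIC))
E
```

```text
8.5667 [0.573  0.0395 0.0187] [-16.56 -10.26  10.75] [-1.81  2.57 -0.18] 0.7039302052324612
x axis [-0.113  0.002 -0.994] fwd yaw 0.2076 rel fence 0.0039000000000000146
25 126 fence yaw 0.2028 block yaw 0.2026 gaps L,R [1.05, 1.07]
```

View pics/w11.png

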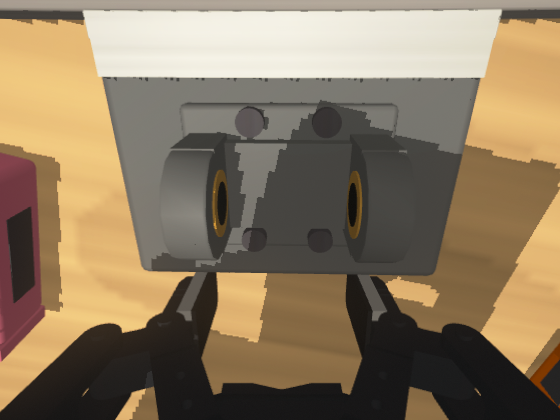

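View pics/z11.png

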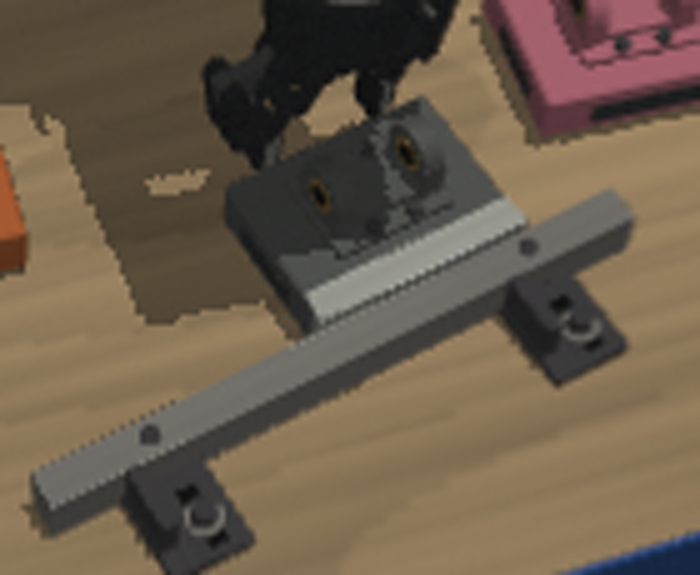

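The block is seated. The TCP didn't move under 19 N, and the face and fence are parallel to 0.0002 rad with about 1.05 mm of apparent gap at both ends, which I put down to the chamfer. I'll unload first, then retreat.

Emit:
{"op": "step_arm", "data": {"commands": [[0,0,0,0],[0,0,0,0],[0,-0.002,0,0],[0,-0.005,0,0],[0,-0.01,0,0],[0,-0.018,0,0],[0,-0.027,0,0],[0,-0.035,0,0]]}}

```text
t: 9.28
tcp_pos: [0.5378, 0.0323, 0.0226]
tool_rot: [0.42, 0.58, -0.47, 0.516]
force: [-0.7, 0.4, -0.1]
finger_gap: 0.704
```

```bash
python3 st.py w12;python3 wm2.py pics/w12.png
```

```text
9.3333 [0.5355 0.0323 0.0226] [-1.88  0.09  0.29] [-0.   -0.04  0.  ] 0.7024288973515372
x axis [-0.117  0.003 -0.993] fwd yaw 0.2078 rel fence 0.00410000000000002
21 126 fence yaw 0.2146 block yaw 0.2022 gaps L,R [0.88, 2.12]
```

View pics/w12.png

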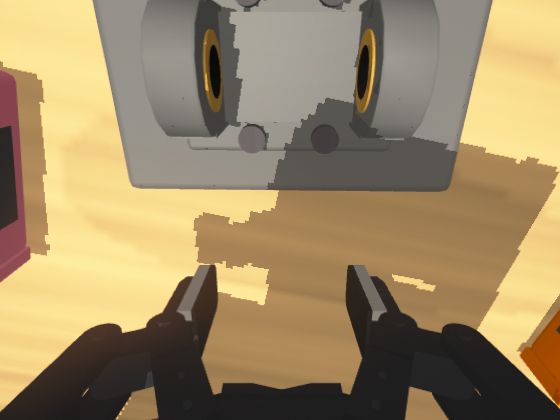

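Clear of the block; the fence is out of view here, so that last line of numbers means nothing. Now I'll lift away, moving back as the tool rises because it leans.

Emit:
{"op": "step_arm", "data": {"commands": [[-0.02,-0.006,0,0],[-0.045,-0.01,0,0],[-0.07,-0.014,0,0],[-0.1,-0.018,0,0],[-0.13,-0.022,0,0],[-0.16,-0.026,0,0],[-0.18,-0.03,0,0],[-0.18,-0.03,0,0]]}}

```text
t: 10.0
tcp_pos: [0.5297, 0.0252, 0.2094]
tool_rot: [0.422, 0.578, -0.469, 0.518]
force: [0.5, -0.5, 0.2]
finger_gap: 0.701
```

```bash
python3 st.py w13
python3 - <<'E'
from h import *
P,im=shot('scene','s13');a=im[205:320,255:395]
cv2.imwrite('pics/z13.png',cv2.resize(a,None,fx=5,fy=5,interpolation=cv2.INTER_CUBIC))
E
```

```text
10.05 [0.5286 0.0254 0.2072] [-0.38  0.27 -0.43] [-0.03 -0.06  0.02] 0.7021980584701893
x axis [-0.111  0.002 -0.994] fwd yaw 0.2074 rel fence 0.003700000000000009
```

View pics/w13.png

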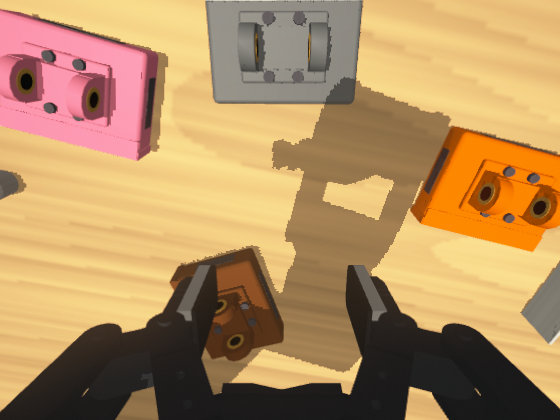

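View pics/s13.png

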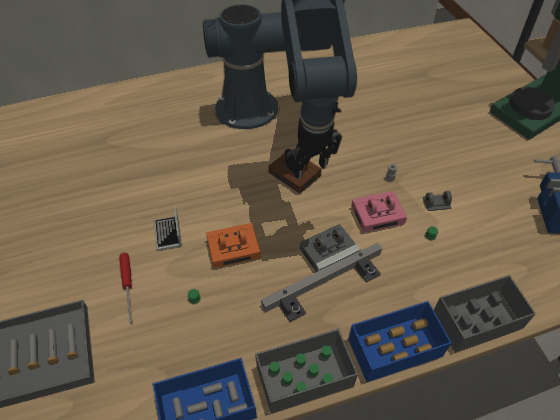

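The block stands at the fence and everything else looks undisturbed. I'll take one look from above the contact line to confirm it.

Emit:
{"op": "step_arm", "data": {"commands": [[-0.005,0.015,0,0],[-0.01,0.03,0,0],[-0.015,0.045,0,0],[-0.02,0.06,0,0],[-0.025,0.075,0,0],[-0.03,0.09,0,0],[-0.03,0.1,0,0],[-0.03,0.1,0,0]]}}

```text
t: 10.77
tcp_pos: [0.6289, 0.0463, 0.2216]
tool_rot: [0.42, 0.581, -0.47, 0.515]
force: [-0.1, 0.4, 1.0]
finger_gap: 0.698
```

```bash
python3 st.py w14
python3 - <<'E'
import cv2
im=cv2.imread('pics/w14.png');print(im.shape)
E
```

```text
10.8167 [0.6274 0.0461 0.2217] [-0.32 -0.7   1.34] [ 0.03 -0.08  0.01] 0.7049840242539109
x axis [-0.119  0.003 -0.993] fwd yaw 0.2079 rel fence 0.004200000000000009
(420, 560, 3)
```

View pics/w14.png

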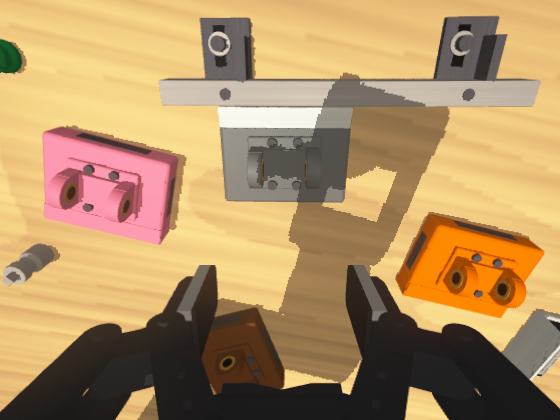

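Run:
```python
import cv2
from h import *
im=cv2.imread('pics/w14.png');a=im[70:140,205:365]
cv2.imwrite('pics/z14.png',cv2.resize(a,None,fx=4.8,fy=4.8,interpolation=cv2.INTER_NEAREST))
P=optics.camera_params('wrist')
v=im.max(2).astype(float)
F=[];B=[]
for u in range(228,305,2):
    r=np.arange(100,112); k=(v[r+1,u]-v[r-1,u]); i=np.abs(k).argmax()
    F.append((u,r[i]))
    r=np.arange(120,135); k=(v[r+1,u]-v[r-1,u]); B.append((u,r[k.argmin()]))
C=[]
for u in range(235,340,2):
    r=np.arange(190,210); s=cv2.cvtColor(im,cv2.COLOR_BGR2HSV)[:,:,1].astype(float); k=s[r+1,u]-s[r-1,u]; C.append((u,r[k.argmax()]))
yaw=lambda W:np.arctan2(-line(W)[0][0],line(W)[0][1]).round(4)
fe=fence_edge
E2=[]
for u in list(range(165,215,3))+list(range(360,530,3)):
    r=np.arange(98,114); s=cv2.cvtColor(im,cv2.COLOR_BGR2HSV)[:,:,2].astype(float); k=s[r+1,u]-s[r-1,u]; E2.append((u,r[k.argmin()]))
print('fence',yaw(plane(P,E2,.03)),'strip rear',yaw(plane(P,B,.036)),'back',yaw(plane(P,C,.036)))
```

```text
fence 0.2013 strip rear 0.2108 back 0.2024
```

View pics/z14.png

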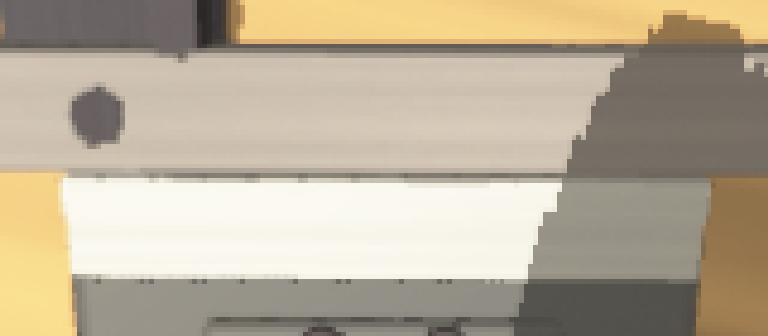

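The close-up shows the strip meeting the fence with a thin, even line along its whole length (rows 173–179 in the zoom). Handing in.

```bash
python3 -c "
from station import manip
print(manip.sign_off())"
```

```text
the job is handed in; nothing more can be done
None
```

The block is home against the fence, and I handed the job in at about 11 s with the arm clear of everything.

**What I did:** I pushed only on the block's back, with both fingertips of the part-open gripper bearing on it at once rather than on alternate corners. One sweeping push turned it about 0.53 rad clockwise and brought it forward. Straight pushes then closed the last 46 mm or so, with the block square to the fence within a few milliradians.

**Last checks that agreed:**
- **Seating:** With about 19 N of push, the fingertips stopped moving forward. The block and fence angles matched to about 0.0002 rad.
- **Gap:** The apparent gap was about 1.05 mm at both ends. I took this to be the chamfer on the block's top edge.
- **After backing away:** The back edge read 0.2024 rad against the fence's 0.2013, and the line along the fence looked even. In the camera views everything else appeared to be where it started, and I saw nothing touch the yoke.

**Checks that disagreed or were less clean:**
- **Strip edge:** The rear edge of the bright strip read 0.2108 rad, but it was measured over a short, noisy stretch.
- **Gap reading:** One reading taken just after backing away gave uneven gaps. I ignored it because the fence was out of that picture.
- **Tool tilt:** The tool leaned up to about 0.11 rad while pushing and pressed down on the block with up to about 11 N.

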